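# Show the tall snack jar's underside to the inspection camera

### The job

Take the one tall jar out of the red crate and hold it up in the air before the inspection camera in the middle of the ring lamp, so that the underside of the jar looks squarely into the lens, centred on it and about 12 cm away from it. Leave the short jars, the label roll and the lamp as they are. Finish while still holding the jar there, still, in the gripper: do not put it down or let go.

Things in the scene. Friction and masses are not known exactly. Their poses are not given: they have to be found in the camera images.
- crate: Red slatted plastic crate, open on top, fixed to the table, 300 x 300 mm, 60 mm high, walls 6 mm, floor 5 mm. Origin: centre of its underside, on the table; x and y run along its sides. Four jars stand in it, two by two, about 130 mm apart and each about 65 mm from the crate's middle along both of its axes; which jar stands where varies.
- jar_tall: The tall jar to present: rigid round jar of snacks with a white lid, 130 mm tall, body 62 mm in diameter, lid 64 mm in diameter over the top 16 mm, about 200 g. Origin: centre of its underside; its z axis runs up through the lid.
- jar_tall_lid (a point): Centre of the tall jar's lid top, 130 mm along the jar's z from its underside; same axes as the jar.
- jar_a: Short jar, not to be disturbed: the same make but 90 mm tall, about 140 g. Origin: centre of its underside, z up.
- jar_b: Short jar like jar_a.
- jar_c: Short jar like jar_a.
- lamp: Ring lamp with camera, on a black round foot 130 mm in diameter that is fixed to the table, with a thin post; its head tilts about a level axis 100 mm above the table. Origin: centre of the foot's underside. The head is turned to the robot's side and looks obliquely up; the direction differs from start to start.
- lens (a point): Centre of the camera's front glass, in the middle of the ring lamp (ring 170 mm outside, 130 mm inside, its front at 10 mm behind the glass). Its z axis is the camera's line of sight, pointing out of the lens, up and towards the robot's side, 25 to 48 degrees away from vertical; x and y lie across the view, y level.
- label_roll: Roll of paper labels lying on the table, bystander: ring 76 mm outside, 38 mm hole, 30 mm high. Origin: centre of its underside.
Mind the look-alikes: they are no part of the job. Leave any pink look-alike of the jar_tall alone. There is more than one size of the lamp; the job needs the larger.

How it is judged (in metres and radians):
On the way:
1. the tall jar is lifted clear of the crate by the fingers (height (world z) of jar_tall above 0.09 m and contact force between jar_tall and the fingers above 0.5 N), for 0.2 s.
At the end, for the whole second after the job is handed in: The fingers hold the tall jar still in the air, underside over 140 mm above the table, clear of lamp and crate. The underside, not the lid, faces the lens: axis within 0.2 rad of the line of sight, centre within 20 mm of it along lens x and y, 90 to 150 mm before the glass (z of jar_tall in the frame of lens between 0.09 and 0.15 m and x of jar_tall in the frame of lens between -0.02 and 0.02 m and y of jar_tall in the frame of lens between -0.02 and 0.02 m and angle between the z axis of jar_tall and the z axis of lens, either way round below 0.2 rad and z of jar_tall_lid in the frame of lens above 0.2 m and height (world z) of jar_tall above 0.14 m and contact force between jar_tall and the fingers above 1 N and contact force between jar_tall and lamp below 0.2 N and contact force between jar_tall and crate below 0.2 N and linear speed of jar_tall below 0.03 m/s and angular speed of jar_tall below 0.25 rad/s); the arm keeps its last pose, push and grip.
It fails at once if a short jar is shifted by more than 30 mm or tipped over (distance of any of jar_a, jar_b, jar_c from where it was at the start of the episode above 0.03 m or angle between any of jar_a, jar_b, jar_c's own z axis and vertical above 0.5 rad).
It fails at once if the label roll is shifted by more than 30 mm (distance of label_roll from where it was at the start of the episode above 0.03 m).
It fails at once if the lamp head is pushed out of its setting (lens shifted by more than 6 mm) (distance of lens from where it was at the start of the episode above 0.006 m).
It also fails if it takes over 32 s, if anything falls off the work surface, if the arm or the gripper's body presses on something with over 40 N, if the wrist force passes 120 N, or if a joint passes its speed limit or range.

### The arm

A 7-joint arm with a two-finger parallel gripper is mounted at the origin on the work surface. World frame = base frame: x ahead of the robot, y to its left, z up, the work surface at z = 0. Lengths are in m, angles in degrees, forces in N, time in s.
With the tool pointing down it reaches from about 0.35 to 0.9 m from the base axis. Payload 8.1 kg.
Tool frame: the origin (TCP) lies where the fingers leave the gripper's body, on its centre line; the fingertips stand 66 mm ahead of it and the grasp point (between the pads) lies 47 mm ahead of it; z points along the fingers, y is the line along which they close (so a half turn about z gives the same grasp; the last joint's range is limited). The gripper opens to 92 mm and grips with 3 to 60 N. Pads are 19 mm wide; open, the fingers measure 130 mm over their backs; the gripper's body (75 mm by 190 mm) begins 47 mm behind the grasp point.
Start: joints at [-5.879, 24.895, 1.432, 90.138, -0.665, 64.973, -4.303], TCP at [0.625, -0, 0.292] pointing down, gripper open.
Joint ranges: [-149.89, 149.89], [-25.12, 119.58], [-72.63, 75.52], [4.76, 147.25], [-75.54, 255.54], [6.69, 114.76], [-157.13, 157.13]. Speed limits (degrees/s): [127.2, 127.2, 172.46, 172.46, 180, 180, 180].

### API

Orientations are given as [roll, pitch, yaw] about the fixed x, y, z axes, in that order (R = Rz(yaw) Ry(pitch) Rx(roll)).
In Python, from station import arm gives the robot as it stands.
- The arm moves only by the tool apply_moves, never from a script. Its argument "series" is a list of rows, each a list of 3 entries, a list of its own where there are three numbers: the shift along the tool's x, y, z normalised to -1 to 1, where 1 is 1 m, then the turn, a rotation vector about the tool's x, y, z normalised to -1 to 1, where 1 is pi/2 rad, then the opening, from 0 (shut) to 1 (fully open). In form: [[[x, y, z], [wx, wy, wz], grip], ...]. A call has 1 to 12 rows; each row is the pose to reach, as a shift and turn from the pose commanded when the call began, along the tool's axes at that moment; what a row does not reach only later rows make up. A row lasts 1/8 s, in which the tool goes at most 62.5 mm and 10.7 degrees, less where a joint would pass 70% of its speed; a pose out of reach is approached as far as the arm can. A call with a number of a shift or a turn outside -1 to 1 is refused whole. A call with a gripper value outside its range is refused whole. The fingers move at their own pace and stop on an object; the grip force is fixed at half the most. Time passes only in rows, so rows that repeat a pose let the fingers close. It gives the time, the measured TCP pose, the force, the opening and the grip force at its end, in the units of the state.
- arm.observe(): the state, without advancing time (a new reading comes with each control period).
- arm.snapshot(name): name is "scene" or "side" or "wrist"; returns a dict with "frame" (420x560x3 uint8, red, green, blue), "z_map" (420x560 float32, m along the optical axis (not along the pixel's ray), 0 where there is no reading), "camera_matrix" (3x3 intrinsics, pixels), "k1" (the pictures are not rectified: a ray, as slopes to the right and down, at radius r is drawn at 1 + k1 r^2 times it, then the intrinsics apply), "extrinsics" (4x4, takes a point from camera to world coordinates). Camera axes: x right, y up, looking along -z (the intrinsics and any distortion apply to the point x, -y, -z); pixel columns grow to the right and rows downward; lengths in m; the calibration is good to about 2 mm. A picture is of the moment at which its call begins.
- arm.job_done(): hands the job in; it is judged then, once.
Trained networks look in the newest picture that a camera, given by its name, has taken for a name from the list of things; names that differ only in an ending like _2 or _b are one class to them, and where a whole thing is asked for, a point or a joint stands for the part that bears it (a point fixed in the world has none). Each returns a list of dicts, best first, with "score" (0 to 1); they miss things now and then, are a little off and sometimes report something else, mostly with a low value. They report only what shows in the picture. A call takes as long as a camera call. They do not tell look-alikes from the thing itself.
- arm.find_in(camera, label): "location" ([x, y, z] in m, in the coordinates of the camera as it stood for that picture, good to about 4 mm: the middle of the surface that is visible of it).
- arm.outline_of(camera, label): "pixels" (420x560 bool, what is visible of it).
The state is a dict: "clock": time; "joint_positions": joint angles; "dq": joint speeds; "effort": joint torques, N m; "position": TCP position; "tcp_rot": TCP orientation; "contact_force": force on the tool from outside, world axes, zero at the start; "torque": the same for the moment, N m; "finger_gap": opening from 0.0 (shut) to 1.0 (fully open); "grip_force": force on a finger pad.
Only numpy, scipy, OpenCV 4.12 (cv2) and the standard library are available. Lean on these libraries where they do the work, as an engineer would, in place of code of your own. Each camera call takes 0.05 s, during which the arm holds its last target. There are 200 camera calls.

## Working session

There is one attempt and no reset: what is moved stays moved. The work goes in short steps, Python scripts to look and compute and a tool call to move; the robot and the scene stay as the last step left them, time stands still between calls to the robot, and variables do not carry over. Pictures are saved under pics/ and viewed, at most 10 in all, crops included, and the job is handed in when it is done.

Besides the shell and the picture viewer there is one more tool, called as name([rows], argument=value, ...), one row to a line, values as JSON. apply_moves: Moves the arm, as the interface text tells. Scaled input: -1 to 1 covers 1 m each way for a shift and pi/2 rad each way for a turn. Its arguments: {"type":"object","properties":{"series":{"type":"array","items":{"type":"array"}}},"required":["series"]}

```bash
mkdir -p pics; ls
cat > h.py <<'E'
import numpy as np, cv2
from station import arm
def cloud(s):
    K=s["camera_matrix"];z=s["z_map"];h,w=z.shape
    u,v=np.meshgrid(np.arange(w),np.arange(h))
    p=np.stack([u,v],-1).reshape(-1,1,2).astype(float)
    q=cv2.undistortPoints(p,K,np.array([s["k1"],0,0,0.])).reshape(h,w,2)
    P=np.stack([q[...,0]*z,-q[...,1]*z,-z],-1)
    E=s["extrinsics"];W=P@E[:3,:3].T+E[:3,3]
    W[z==0]=np.nan
    return W
def w(s,p):return s["extrinsics"][:3,:3]@np.array(p)+s["extrinsics"][:3,3]
E
python3 - <<'E'
from h import *
np.set_printoptions(precision=3,suppress=True)
ims=[]
for c in("scene","side","wrist"):
    s=arm.snapshot(c);np.savez("/tmp/"+c,**s);ims.append(s["frame"])
    W=cloud(s)
    for l in("crate","jar_tall","jar_a","lamp","lens","label_roll"):
        for d in arm.find_in(c,l):print(c,l,round(d["score"],2),w(s,d["location"]))
        for i,d in enumerate(arm.outline_of(c,l)):
            m=d["pixels"];v,u=np.nonzero(m);P=W[m]
            print("   mask",round(d["score"],2),m.sum(),u.mean().round(),v.mean().round(),np.nanmedian(P,0),"zmax",np.nanpercentile(P[:,2],98), s["frame"][m].mean(0).round())
            np.save(f"/tmp/m_{c}_{l}_{i}",m)
for c,i in zip(("scene","side","wrist"),ims):cv2.imwrite(f"pics/{c}0.png",i[...,::-1])
print(arm.observe())
E
```

```text
pics
scene crate 0.64 [0.519 0.142 0.003]
   mask 0.64 12855 371.0 293.0 [0.521 0.144 0.007] zmax 0.06269202064419523 [185.  42.  39.]
scene jar_tall 0.92 [0.595 0.082 0.112]
scene jar_tall 0.6 [0.458 0.08  0.086]
scene jar_tall 0.58 [0.743 0.117 0.126]
   mask 0.89 1614 330.0 276.0 [0.591 0.083 0.116] zmax 0.13776157995272742 [152. 139. 125.]
   mask 0.64 1796 298.0 341.0 [0.74  0.118 0.124] zmax 0.13352337563185868 [175. 130. 145.]
scene jar_a 0.73 [0.588 0.206 0.095]
scene jar_a 0.71 [0.453 0.202 0.084]
scene jar_a 0.6 [0.456 0.079 0.084]
   mask 0.96 1156 362.0 242.0 [0.458 0.079 0.085] zmax 0.09796327282843754 [154. 142. 130.]
   mask 0.96 1472 384.0 314.0 [0.584 0.209 0.092] zmax 0.09827562320678535 [171. 154. 144.]
   mask 0.69 1279 414.0 268.0 [0.452 0.203 0.088] zmax 0.09885119992136988 [158. 146. 135.]
scene lamp 0.97 [ 0.68  -0.279  0.086]
scene lamp 0.58 [ 0.522 -0.431  0.068]
   mask 0.93 1578 173.0 165.0 [ 0.522 -0.43   0.068] zmax 0.11034047854806818 [122. 122. 122.]
   mask 0.62 3755 171.0 227.0 [ 0.68  -0.274  0.083] zmax 0.1606051252844392 [125. 126. 126.]
scene len
[... 2869 characters left out ...]
8 [ 0.668 -0.236  0.014]
   mask 0.85 1386 307.0 353.0 [ 0.666 -0.236  0.013] zmax 0.015246595850615337 [49. 48. 50.]
   mask 0.68 534 222.0 6.0 [0.573 0.174 0.025] zmax 0.05028843787009685 [129.  96.  83.]
{'clock': 1.95, 'joint_positions': array([-5.879, 24.897,  1.433, 90.14 , -0.664, 64.973, -4.302]), 'dq': array([-0.067, -0.013, -0.008,  0.035,  0.002, -0.07 ,  0.049]), 'effort': array([ -0.   , -66.765,   0.984, -31.481,  -0.061,   0.033,  -0.   ]), 'position': array([ 0.625, -0.   ,  0.292]), 'tcp_rot': array([-179.998,    0.002,   89.995]), 'contact_force': array([ 0.011, -0.452, -1.026]), 'torque': array([ 0.026,  0.   , -0.046]), 'grip_force': 0.0, 'finger_gap': 0.9973610352604936}
```

View pics/scene0.png

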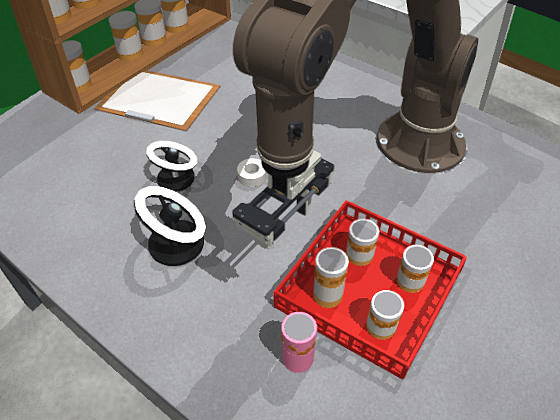

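View pics/side0.png

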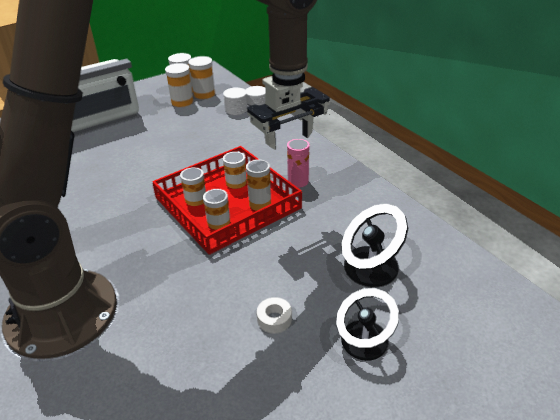

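Scene: the white tall jar's lid is at about (331,258), the front corner of the crate. The pink look-alike stands outside it at (298,340). The larger lamp is at (170,225), the smaller at (172,162), and the roll at (250,170). Next I'll fit the lid and ring.

```bash
cat > fit.py <<'E'
from h import *
from scipy.optimize import least_squares
np.set_printoptions(precision=4,suppress=True)
rng=np.random.default_rng(0)
def plane(P,t=.003):
    b=None
    for _ in range(500):
        a=P[rng.choice(len(P),3,replace=False)];n=np.cross(a[1]-a[0],a[2]-a[0]);l=np.linalg.norm(n)
        if l<1e-5:continue
        i=abs((P-a[0])@(n/l))<t
        if b is None or i.sum()>b.sum():b=i
    Q=P[b];c=Q.mean(0);n=np.linalg.svd(Q-c)[2][2];n*=np.sign(n[2]);return c,n,Q
S={c:dict(np.load(f"/tmp/{c}.npz")) for c in("scene","side","wrist")}
allP=[]
def ring(P,lab):
    c,n,Q=plane(P)
    y=np.cross([0,0,1],n);y/=np.linalg.norm(y);x=np.cross(y,n)
    q=np.c_[(Q-c)@x,(Q-c)@y]
    # annulus 65..85 mm: penalise points outside it
    f=lambda p:(lambda r:np.maximum(r-.085,0)+np.maximum(.065-r,0))(np.hypot(*(q-p).T))
    p=least_squares(f,[0,0],loss="soft_l1",f_scale=.002).x
    r=np.hypot(*(q-p).T);ctr=c+p[0]*x+p[1]*y
    print(lab,len(P),len(Q),"ctr",ctr,"lens",ctr+.01*n,"n",n,"tilt",np.degrees(np.arccos(n[2])),"r",np.percentile(r,[2,50,98]),"thick",((Q-c)@n).std())
for c,i in(("scene",1),("side",0)):
    s=S[c];m=np.load(f"/tmp/m_{c}_lens_{i}.npy");W=cloud(s)
    m=m&(s["frame"].min(-1)>190)
    P=W[m];P=P[np.isfinite(P).all(1)];P=P[np.linalg.norm(P-np.median(P,0),axis=1)<.12];allP.append(P);ring(P,c)
ring(np.vstack(allP),"both")
for c in S:
    W=cloud(S[c])
    for l in("jar_tall","jar_a"):
        for i in range(3):
            try:m=np.load(f"/tmp/m_{c}_{l}_{i}.npy")
            except OSError:continue
            P=W[m];P=P[np.isfinite(P).all(1)];zt=np.percentile(P[:,2],95);T=P[abs(P[:,2]-zt)<.006]
            (cx,cy),r=cv2.minEnclosingCircle(T[:,:2].astype(np.float32));print(c,l,i,zt,"lid",round(cx,4),round(cy,4),"r",round(r,4),T[:,:2].mean(0))
E
python3 fit.py
```

```text
scene 1497 851 ctr [ 0.6611 -0.279   0.1143] lens [ 0.6555 -0.2761  0.1221] n [-0.5611  0.2833  0.7777] tilt 38.94547002155245 r [0.0657 0.0741 0.082 ] thick 0.0015372528363532295
side 1467 929 ctr [ 0.6554 -0.2839  0.1121] lens [ 0.6498 -0.2811  0.1199] n [-0.5599  0.2805  0.7796] tilt 38.77191099264772 r [0.0651 0.0741 0.0826] thick 0.0015591542079158402
both 2964 1761 ctr [ 0.6577 -0.2817  0.113 ] lens [ 0.6521 -0.2789  0.1208] n [-0.5645  0.2785  0.777 ] tilt 39.011856077786895 r [0.0641 0.0745 0.0842] thick 0.0015210918587615365
scene jar_tall 0 0.13699878162364953 lid 0.5728 0.0765 r 0.0331 [0.5749 0.0764]
scene jar_tall 1 0.13265850221163414 lid 0.7262 0.1092 r 0.0325 [0.7278 0.1101]
scene jar_a 0 0.09736722505954762 lid 0.4406 0.0726 r 0.0326 [0.4426 0.0729]
scene jar_a 1 0.09757844442218756 lid 0.569 0.2042 r 0.0325 [0.5699 0.2044]
scene jar_a 2 0.09805236676947945 lid 0.4347 0.199 r 0.0329 [0.4355 0.1992]
side jar_tall 0 0.13556804626549154 lid 0.5665 0.0751 r 0.0351 [0.5682 0.0708]
side jar_tall 1 0.13036713923268112 lid 0.7223 0.1085 r 0.0338 [0.7206 0.1049]
side jar_a 0 0.09576574429942727 lid 0.4342 0.0693 r 0.034 [0.4352 0.0674]
side jar_a 1 0.09585695506417327 lid 0.4221 0.1564 r 0.0751 [0.4277 0.1928]
side jar_a 2 0.09611628043704665 lid 0.5634 0.2008 r 0.0334 [0.5626 0.1996]
wrist jar_tall 0 0.1361253630941616 lid 0.5743 0.0741 r 0.032 [0.5748 0.0752]
wrist jar_tall 1 0.13126898767304102 lid 0.728 0.1085 r 0.0321 [0.727  0.1091]
wrist jar_tall 2 0.014861118167525089 lid 0.6683 -0.2526 r 0.055 [ 0.6683 -0.2375]
wrist jar_a 0 0.06528782532409552 lid 0.4377 0.1681 r 0.0106 [0.4375 0.1671]
wrist jar_a 1 0.09600392281373787 lid 0.4417 0.0706 r 0.0327 [0.4433 0.0715]
wrist jar_a 2 0.04832799478686066 lid 0.569 0.175 r 0.0119 [0.57   0.1732]
```

View pics/wrist0.png

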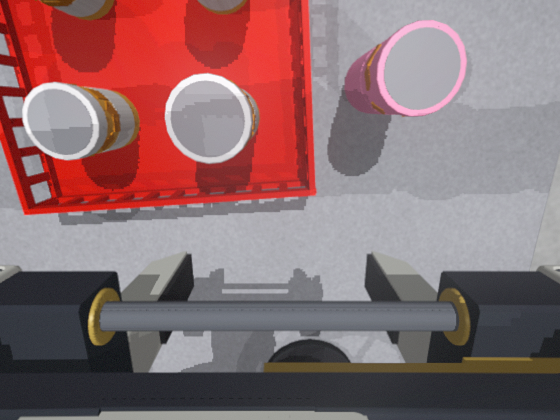

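The wrist view confirms the white tall lid at about (210,118) inside the crate and the pink jar at (420,68) outside it. The lid fits at (0.574, 0.0745) with its top at 0.136. The lens is near (0.653, -0.279, 0.121), tilted 39°. Moving over the jar and descending.

apply_moves([
  [[0.04,-0.026,0],[0,0,0],1],
  [[0.0745,-0.051,0],[0,0,0],1],
  [[0.0745,-0.051,0],[0,0,0],1],
  [[0.0745,-0.051,0.03],[0,0,0],1],
  [[0.0745,-0.051,0.06],[0,0,0],1],
  [[0.0745,-0.051,0.085],[0,0,0],1],
  [[0.0745,-0.051,0.11],[0,0,0],1],
  [[0.0745,-0.051,0.13],[0,0,0],1],
  [[0.0745,-0.051,0.142],[0,0,0],1],
  [[0.0745,-0.051,0.142],[0,0,0],1],
])

```text
clock: 3.2
position: [0.5739, 0.0739, 0.1496]
tcp_rot: [-179.9, 0.0, 90.0]
contact_force: [0.3, 0.0, -0.4]
finger_gap: 1.007
grip_force: 0.0
```

apply_moves([
  [[0,0,0],[0,0,0],0.6],
  [[0,0,0],[0,0,0],0.4],
  [[0,0,0],[0,0,0],0.2],
  [[0,0,0],[0,0,0],0],
  [[0,0,0],[0,0,0],0],
  [[0,0,0],[0,0,0],0],
  [[0,0,0],[0,0,0],0],
  [[0,0,0],[0,0,0],0],
])

```text
clock: 4.2
position: [0.5742, 0.0745, 0.1507]
tcp_rot: [180.0, -0.0, 90.0]
contact_force: [-1.9, -0.3, 5.3]
finger_gap: 0.685
grip_force: 30.0
```

apply_moves([
  [[0,0,-0.015],[0,0,0],0],
  [[0,0,-0.04],[0,0,0],0],
  [[0,0,-0.07],[0,0,0],0],
  [[0,0,-0.1],[0,0,0],0],
  [[0,0,-0.13],[0,0,0],0],
  [[0,0,-0.16],[0,0,0],0],
  [[0,0,-0.19],[0,0,0],0],
  [[0,0,-0.22],[0,0,0],0],
  [[0,0,-0.235],[0,0,0],0],
  [[0,0,-0.24],[0,0,0],0],
  [[0,0,-0.24],[0,0,0],0],
])

```text
clock: 5.58
position: [0.5738, 0.0744, 0.3896]
tcp_rot: [-179.9, 0.0, 90.0]
contact_force: [0.8, -0.2, -2.5]
finger_gap: 0.688
grip_force: 30.0
```

```bash
cat > go.py <<'E'
from h import *
from scipy.spatial.transform import Rotation as R
np.set_printoptions(precision=4,suppress=True)
o=arm.observe();Rc=R.from_euler("xyz",o["tcp_rot"],degrees=True);p=o["position"]
n=np.array([-.5645,.2785,.777]);n/=np.linalg.norm(n);L=np.array([.653,-.279,.121])
tcp=L+n*(.12+.145)
z=-n; zc=Rc.as_matrix()[:,2];a=np.cross(zc,z);a/=np.linalg.norm(a);Rt=R.from_rotvec(a*np.arccos(zc@z))*Rc
rel=Rc.inv()*Rt
print(p,o["joint_positions"],o["grip_force"],o["finger_gap"],"tcp target",tcp)
print("shift",Rc.inv().apply(tcp-p),"turn",rel.as_rotvec()/(np.pi/2))
E
python3 go.py
```

```text
[0.5738 0.0744 0.3896] [-12.9507  17.0185   0.3594  88.0007  -0.1082  75.0375 -12.5806] 30.003583431243896 0.6884782219120933 tcp target [ 0.5034 -0.2052  0.3269]
shift [-0.2796 -0.0703  0.0628] turn [-0.3893 -0.1917 -0.    ]
```

apply_moves([
  [[-0.015,-0.004,0],[-0.02,-0.01,0],0],
  [[-0.045,-0.012,0],[-0.06,-0.03,0],0],
  [[-0.08,-0.02,0],[-0.11,-0.055,0],0],
  [[-0.12,-0.03,0],[-0.165,-0.08,0],0],
  [[-0.16,-0.04,0],[-0.22,-0.11,0],0],
  [[-0.2,-0.05,0],[-0.275,-0.135,0],0],
  [[-0.235,-0.06,0],[-0.325,-0.16,0],0],
  [[-0.265,-0.067,0],[-0.37,-0.182,0],0],
  [[-0.28,-0.07,0],[-0.389,-0.192,0],0],
  [[-0.28,-0.07,0.02],[-0.389,-0.192,0],0],
  [[-0.28,-0.07,0.04],[-0.389,-0.192,0],0],
  [[-0.28,-0.07,0.04],[-0.389,-0.192,0],0],
])

```text
clock: 7.08
position: [0.5024, -0.2053, 0.3474]
tcp_rot: [144.3, 16.2, 84.8]
contact_force: [0.4, -0.0, -2.1]
finger_gap: 0.69
grip_force: 30.0
```

```bash
python3 go.py
python3 - <<'E'
from h import *
np.set_printoptions(precision=3,suppress=True)
for c in("scene","side"):
    s=arm.snapshot(c);np.savez("/tmp/"+c+"1",**s);cv2.imwrite(f"pics/{c}1.png",s["frame"][...,::-1])
    for l in("jar_tall","lens"):
        for i,d in enumerate(arm.outline_of(c,l)):
            m=d["pixels"];np.save(f"/tmp/m1_{c}_{l}_{i}",m);print(c,l,i,round(d["score"],2),m.sum(),np.nanmedian(cloud(s)[m],0))
E
```

```text
[ 0.5024 -0.2053  0.3474] [  1.1396  -0.9093  10.0821 125.7627  29.4586  19.7588 -13.4196] 30.00831127166748 0.6896313574148495 tcp target [ 0.5034 -0.2052  0.3269]
shift [ 0.0059 -0.0107  0.0165] turn [-0.0032 -0.0003  0.    ]
scene jar_tall 0 0.89 1712 [ 0.569 -0.211  0.288]
scene jar_tall 1 0.82 1735 [0.74  0.118 0.127]
scene lens 0 0.92 925 [ 0.521 -0.434  0.088]
scene lens 1 0.73 1220 [0.458 0.078 0.083]
scene lens 2 0.58 2481 [ 0.671 -0.275  0.112]
side jar_tall 0 0.6 1986 [ 0.533 -0.246  0.304]
side jar_tall 1 0.48 130 [0.698 0.105 0.128]
side lens 0 0.63 1675 [ 0.507 -0.447  0.083]
side lens 1 0.6 2139 [ 0.655 -0.296  0.112]
```

View pics/scene1.png

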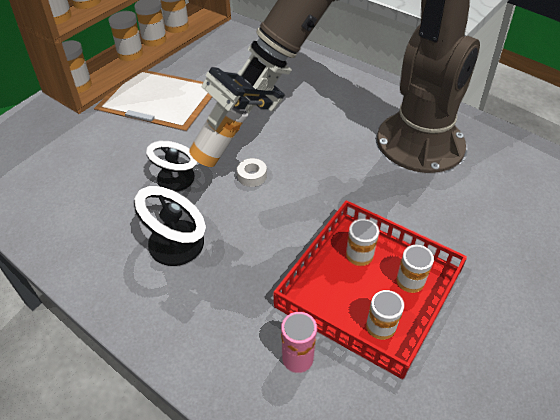

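View pics/side1.png

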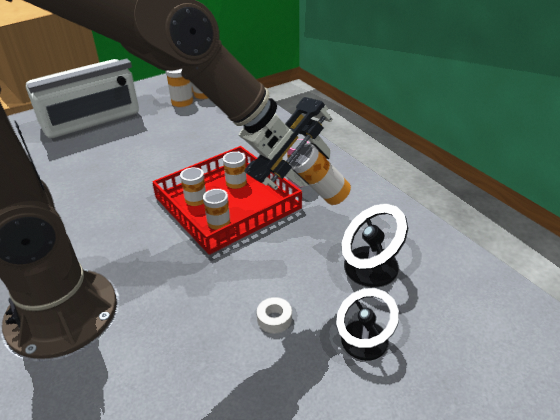

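The jar is held and tilted with its underside facing the large ring lamp (scene (215,140), side (325,175)). The short jars, roll and lamps look untouched. I'll make the last shift, then check the jar's axis against the ring in the same pictures.

apply_moves([
  [[0.003,-0.005,0.008],[0,0,0],0],
  [[0.006,-0.011,0.0165],[-0.003,0,0],0],
  [[0.006,-0.011,0.0165],[-0.003,0,0],0],
  [[0.006,-0.011,0.0165],[-0.003,0,0],0],
])

```text
clock: 7.88
position: [0.5051, -0.2054, 0.3302]
tcp_rot: [143.7, 16.2, 84.7]
contact_force: [0.2, -0.8, -2.1]
finger_gap: 0.692
grip_force: 30.0
```

```bash
python3 go.py
cat > chk.py <<'E'
from fit import *
o=arm.observe()
from scipy.spatial.transform import Rotation as R
T=R.from_euler("xyz",o["tcp_rot"],degrees=True).as_matrix();d=-T[:,2]
lens={"scene":[.6555,-.2761,.1221],"side":[.6498,-.2811,.1199]};n=np.array([-.5645,.2785,.777]);n/=np.linalg.norm(n)
y=np.cross([0,0,1],n);y/=np.linalg.norm(y);x=np.cross(y,n)
print("----")
for c in("scene","side"):
    s=arm.snapshot(c);W=cloud(s)
    for k in arm.outline_of(c,"jar_tall"):
        P=W[cv2.erode(k["pixels"].astype(np.uint8),np.ones((3,3)))>0];P=P[np.isfinite(P).all(1)]
        if len(P)<200 or np.linalg.norm(np.median(P,0)-o["position"])>.2:continue
        # cylinder r=31 mm: point + direction
        b=o["position"]-.1*d
        e1=T[:,0];e2=T[:,1]
        def f(p):
            a=d+p[2]*e1+p[3]*e2;a/=np.linalg.norm(a);q=P-(b+p[0]*e1+p[1]*e2);return np.linalg.norm(q-np.outer(q@a,a),axis=1)-.031
        r=least_squares(f,np.zeros(4),loss="soft_l1",f_scale=.002);p=r.x
        a=d+p[2]*e1+p[3]*e2;a/=np.linalg.norm(a);c0=b+p[0]*e1+p[1]*e2
        lo=np.percentile((P-c0)@a,1);u=c0+a*lo;v=u-np.array(lens[c])
        print(c,k["score"],len(P),"p",p,"rms",np.median(abs(r.fun)),"underside in lens xyz",v@x,v@y,v@n,"angle",np.arccos(a@n), "tip from tcp",(u-o["position"])@d,"world",u)
    for l in arm.outline_of(c,"lens"):
        m=l["pixels"]&(s["frame"].min(-1)>190);P=W[m];P=P[np.isfinite(P).all(1)]
        if len(P)>700 and abs(np.median(P,0)-[.66,-.28,.11]).max()<.04:ring(P[np.linalg.norm(P-np.median(P,0),axis=1)<.12],c)
E
python3 chk.py | sed -n '/----/,$p'
```

```text
[ 0.5051 -0.2054  0.3302] [  1.4041   0.5969  10.0584 127.4885  34.4558  16.2605 -18.7303] 30.00783920288086 0.6915861514635003 tcp target [ 0.5034 -0.2052  0.3269]
shift [ 0.001  -0.0033  0.0016] turn [0.0038 0.0004 0.    ]
----
scene 0.93 1363 p [-0.     -0.0011 -0.0201  0.0212] rms 0.0010742396297988566 underside in lens xyz -0.0005783926531796116 0.0030230666310230234 0.12651263374085966 angle 0.024798921502442003 tip from tcp -0.13979913642998454 world [ 0.5831 -0.2438  0.2208]
scene 1493 882 ctr [ 0.6611 -0.2789  0.114 ] lens [ 0.6554 -0.276   0.1217] n [-0.564   0.2866  0.7744] tilt 39.248396824546155 r [0.0656 0.0744 0.0821] thick 0.0015537794039764887
side 0.89 1648 p [ 0.0009 -0.0033 -0.0023  0.005 ] rms 0.001044328960895121 underside in lens xyz -0.0027589038284767595 -0.003518717959557223 0.12790377166551356 angle 0.0019233723452040748 tip from tcp -0.13828317016282837 world [ 0.5811 -0.2433  0.221 ]
side 1535 945 ctr [ 0.6553 -0.2837  0.1121] lens [ 0.6496 -0.281   0.1199] n [-0.5674  0.2695  0.7781] tilt 38.91592485190621 r [0.0654 0.0749 0.0825] thick 0.001509706227028734
```

apply_moves([
  [[0,0,0],[0,0,0],0],
  [[0,0,0],[0,0,0],0],
  [[0,0,0],[0,0,0],0],
  [[0,0,0],[0,0,0],0],
])

```text
clock: 8.68
position: [0.5048, -0.2053, 0.3295]
tcp_rot: [143.7, 16.2, 84.7]
contact_force: [-0.6, 1.3, -1.6]
finger_gap: 0.686
grip_force: 30.0
```

```bash
python3 -c "
from station import arm
o=arm.observe();print(o['position'],o['dq'],o['grip_force']);print(arm.job_done())"
```

```text
[ 0.50478424 -0.20533366  0.32946346] [ 0.00537257  0.02536056 -0.01461975  0.02518822  0.00912473 -0.05660296
 -0.051071  ] 30.007950961589813
the job is handed in; nothing more can be done
None
```

The job is handed in at about 8.7 s, with no verdict returned: the tall jar is held still in the gripper, its underside facing the large lamp's lens, measured just before at about 12.5 cm away, within 4 mm of centre and 0.03 rad of the line of sight.

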